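# Hang the coated pendant on the drying tree

## Task

Turn the drying tree by its red pin until it rests against its stop, so that its free branch faces the front of the stand. Then take the teal pendant from the wooden holder by its white tab, hang it by its slot on the free branch, use it to push the orange collar all the way back to the shoulder, press it home there with about 7 N for half a second, and leave it hanging with the tree still at its stop. Never press the collar with more than 12 N or the tree with more than 15 N, and leave the other pendants and the cups alone.

Things in the scene. Friction and masses are not known exactly. Their poses are not given: they have to be found in the camera images.
- stand: fixed dark steel stand of the drying tree: round foot 150 mm across, post, upright turning axis through its origin (centre of the foot's underside). Its own -x direction is its front, marked by a red bar on the foot; it looks roughly towards the robot.
- tree (a joint): turning angle of the tree (rad). 0: against its rigid end stop, free branch along the stand's own -x (its front). Positive is counter-clockwise from above; it starts at 0.8 to 1.9 and is turned clockwise. Stiff friction hinge (0.16 N m, 3 N at the pin), stays where left. Bring it right to the stop (under 0.035), but press it with no more than 15 N.
- pin (a point): red upright round turning pin of the tree, 14 mm thick, 50 mm tall, 55 mm from the turning axis, opposite the free branch; tallest part of the tree. The point is on its centre line 20 mm below its top, 52 mm above the branches' centre lines. It stands on a flat arm 16 mm wide whose top is 22 mm above those centre lines.
- axis (a point): point on the turning axis at the height of the branches' centre lines (190 mm above the table). Axes turn with the tree: the free branch runs along its own -x, z is up. Four branches at 90 degrees; the other three carry round coasters 64 mm across.
- seat (a point): point on the free branch's centre line, 73 mm from the axis: where the middle of the pendant's thickness is when it bears on the collar at home. Axes as axis (-x is outward). The branch is a level steel rod 8 mm thick, ending 113 mm from the axis in a turned-up lip whose top is 10 mm above the centre line (the rod's top: 4 mm).
- collar_face (a point): centre of the outer face of the orange collar, a disc 26 mm across and 8 mm thick that slides on the free branch. Axes as seat.
- collar (a joint): how far the collar has been pushed inwards (m): 0 is out (face 82 mm from the axis; starts at 0 to 0.004), 0.012 is home against a rigid shoulder (face 70 mm from the axis). It slides with 3.5 N of friction and stays where left. Press the pendant on it at home with 4 to 12 N for 0.3 s or more (a push of 6 to 7 N at the tab; leverage adds 1 to 3 N at the collar); never over 12 N.
- teal_tab (a point): teal pendant to be hung, 80 g: plaque 50 mm wide (y), 6 thick (x), 50 tall; above it a frame 30 wide, 6 thick with a slot 14 wide, 50 to 72 mm above the foot; then a white grip tab (its top in the plaque's colour) 24 wide (y), 10 thick (x), 80 to 120 mm above the foot. This point: in the tab, 104 mm above the foot. z is up; front and back alike. It stands 1 mm loose in a 16 mm deep slot.
- teal_eye (a point): middle of the upper edge of the slot in the teal pendant, 32 mm below teal_tab; this edge rests on top of the branch when it hangs. Axes as teal_tab.
- holder: fixed wooden holder 60 by 280 mm with three pendant slots 85 mm apart along its y, their floor 8 mm above the table, their walls 24 mm high; origin at the centre of its underside
- yellow_tab (a point): yellow pendant of the same shape and size standing in the same holder, to be left alone; the point is on its grip tab, 104 mm above its foot
- natural_tab (a point): plain light wood pendant of the same shape and size standing in the same holder, to be left alone; the point is on its grip tab, 104 mm above its foot
- cup_a_rim (a point): centre of the mouth of a clear empty mixing cup, 72 mm across, 100 mm tall, a bystander
- cup_b_rim (a point): centre of the mouth of a teal-coloured empty mixing cup, 72 mm across, 70 mm tall, a bystander
There are look-alikes about, which are no part of the job. What is shaped like the part that bears teal_tab but black, pink or purple is not meant.

How it is judged:
On the way, in this order (a step that is already met when the one before it is completed fails the run):
1. the tree has been turned to its stop, the free branch facing the front (value of joint tree below 0.035 rad), for 0.2 s.
2. with the tree at its stop, the teal pendant is on the free branch behind the lip and presses the collar home against the shoulder with at least 4 N (value of joint tree below 0.09 rad and x of teal_eye in the frame of seat between -0.008 and 0.008 m and y of teal_eye in the frame of seat between -0.01 and 0.01 m and value of joint collar above 0.0103 m and contact force between teal and collar above 4 N), for 0.3 s.
At the end, for the whole second after the job is handed in: The teal pendant hangs released and at rest on the free branch: slot edge 0 to 9 mm above the rod's centre line, middle 67 to 89 mm from the axis, upright within 0.35 rad; the collar is in by at least 10.3 of 12 mm and the tree within 0.06 rad of its stop (x of teal_eye in the frame of seat between -0.016 and 0.006 m and y of teal_eye in the frame of seat between -0.008 and 0.008 m and z of teal_eye in the frame of seat between 0 and 0.009 m and angle between teal_eye's own z axis and vertical below 0.35 rad and value of joint collar above 0.0103 m and value of joint tree below 0.06 rad and contact force between teal and the fingers below 0.05 N and linear speed of teal below 0.03 m/s and angular speed of teal below 0.4 rad/s); the robot touches nothing.
It fails at once if a finger presses the tree (collar included) with more than 15 N (contact force between the fingers and tree above 15 N).
It fails at once if the pendant presses the collar with more than 12 N (contact force between teal and collar above 12 N).
It fails at once if another pendant or a cup is displaced by more than 25 mm (distance of any of yellow_tab, natural_tab, cup_a_rim, cup_b_rim from where it was at the start of the episode above 0.025 m).
It also fails if it takes over 72 s, if anything falls off the work surface, if the arm or the gripper's body presses on something with over 40 N, if the wrist force passes 120 N, or if a joint passes its speed limit or range.

## Robot

A 6-joint arm with a two-finger parallel gripper is mounted at the origin on the work surface. World frame = base frame: x ahead of the robot, y to its left, z up, the work surface at z = 0. Lengths are in m, angles in rad, forces in N, time in s.
With the tool pointing down it reaches from about 0.35 to 0.975 m from the base axis. Payload 4.9 kg.
Tool frame: the origin (TCP) lies on the mounting face of the last link; the fingertips stand 173 mm ahead of it and the grasp point (between the pads) lies 155 mm ahead of it; z points along the fingers, y is the direction in which the jaws open and shut (so a half turn about z gives the same grasp; the last joint's range is limited). The gripper opens to 85 mm and grips with 20 to 120 N. Pads are 22 mm wide; open, the fingers measure 114 mm over their backs; the gripper's body (76 mm by 85 mm) begins 54 mm behind the grasp point. The pads swing forward as they close: fully open they stand 13 mm farther back than shut.
Start: joints at [1.086, 0.053, 1.613, -0, 1.476, -0.119], TCP at [0.224, 0.584, 0.405] pointing down, gripper open.
Joint ranges: [-3.01, 3.01], [-1.01, 2.22], [0.06, 2.58], [-1.02, 4.17], [0.09, 2.62], [-3.14, 3.14]. Speed limits (rad/s): [2.57, 2.57, 3.14, 3.14, 3.14, 3.14].

## Interface

Orientations are given as [roll, pitch, yaw] about the fixed x, y, z axes, in that order (R = Rz(yaw) Ry(pitch) Rx(roll)).
In Python, from bench import ctrl gives the robot as it stands. Calls block until the motion is done:
- ctrl.move_to(position, orientation): joint-space move of the TCP to a pose.
- ctrl.line_to(position, frame=None, vel=0.15): straight line of the TCP; frame=None keeps the orientation; vel is the mean speed in m/s.
- ctrl.goto_joints(angles): joint-space move.
- ctrl.move_gripper(opening, grip_force=None): finger opening in m; grip_force is the grip in N (None keeps the last); returns when the fingers have stopped.
- ctrl.hold(seconds).
- ctrl.ik(position, orientation): joint angles nearest the present ones, or None.
- ctrl.get_obs(): the state.
- ctrl.capture(name): name is "scene" or "top" or "wrist"; returns (picture, depth): 400x640x3 uint8, red, green, blue; 400x640 float32, m along the optical axis (not along the pixel's ray), 0 where there is no reading.
- ctrl.calibration(name): a dict with "K" (3x3 intrinsics, pixels), "world_from_camera" (4x4, takes a point from camera to world coordinates); the wrist camera has in their place "tool_from_camera" (4x4, takes a point from camera to tool coordinates, whose origin is the TCP and whose axes are the flange's). Camera axes: x right, y down, z forward; pixel columns grow to the right and rows downward; lengths in m; the calibration is good to about 2 mm. The wrist camera is an equidistant fisheye: a pixel r from the principal point sees the ray r / f radians off the axis. A picture is of the moment at which its call begins: read the wrist's pose just before it. calibration takes no time and is no camera call.
A pose or a line that the arm cannot do raises ctrl.Unreachable and nothing moves.
- ctrl.finish_job(): hands the job in, once; it reports no verdict.
The state is a dict: "time_s": time; "joint_pos": joint angles; "dq": joint speeds; "tau": joint torques, N m; "position": TCP position; "tcp_rot": TCP orientation; "ft_force": force on the tool from outside, world axes, zero at the start; "ft_torque": the same for the moment, N m; "width": finger opening in m.
Only numpy, scipy, OpenCV 4.12 (cv2) and the standard library are available. Lean on these libraries where they do the work, as an engineer would, in place of code of your own. Each camera call takes 0.05 s, during which the arm holds its last target.

## Working session

There is one attempt and no reset: what is moved stays moved. The work goes in short steps, each a Python script; the robot and the scene stay as the last script left them, time stands still between calls to the robot, and variables do not carry over. Pictures are saved under pics/ and viewed, and the job is handed in when it is done.

```bash
ls; mkdir -p pics; python3 - <<'E'
from bench import ctrl
import cv2,numpy as np
for n in ("scene","top","wrist"):
    im,d=ctrl.capture(n); cv2.imwrite(f"pics/{n}0.png",im[:,:,::-1]); np.save(f"pics/{n}0d.npy",d)
    c=ctrl.calibration(n); print(n,{k:np.round(v,4).tolist() if not isinstance(v,str) else v for k,v in c.items()})
o=ctrl.get_obs(); print({k:np.round(v,3).tolist() for k,v in o.items()})
E
```

```text
pics
scene {'K': [[463.3214, 0.0, 318.9077], [0.0, 463.3214, 201.4088], [0.0, 0.0, 1.0]], 'world_from_camera': [[0.167, 0.7097, -0.6844, 1.2472], [0.9858, -0.1071, 0.1295, -0.1255], [0.0186, -0.6963, -0.7175, 0.9939], [0.0, 0.0, 0.0, 1.0]]}
top {'K': [[465.2202, 0.0, 322.2096], [0.0, 465.2202, 194.5561], [0.0, 0.0, 1.0]], 'world_from_camera': [[-0.0269, -0.9936, 0.1096, 0.3377], [-0.9996, 0.027, -0.001, 0.0181], [-0.002, -0.1096, -0.994, 1.3805], [0.0, 0.0, 0.0, 1.0]]}
wrist {'K': [[309.7069, 0.0, 314.3023], [0.0, 309.7069, 198.1286], [0.0, 0.0, 1.0]], 'tool_from_camera': [[-0.0006, -0.9501, -0.3118, 0.0803], [1.0, -0.0002, -0.0015, -0.001], [0.0013, -0.3118, 0.9501, 0.0303], [0.0, 0.0, 0.0, 1.0]]}
{'time_s': 0.15, 'joint_pos': [1.086, 0.053, 1.614, 0.0, 1.476, -0.119], 'dq': [-0.001, -0.001, -0.003, 0.0, 0.002, 0.001], 'tau': [0.0, -39.425, -37.072, -0.0, 0.005, -0.0], 'position': [0.223, 0.583, 0.404], 'tcp_rot': [-3.14, -0.0, 2.776], 'ft_force': [1.148, -0.862, 0.033], 'ft_torque': [0.054, 0.076, -0.02], 'width': 0.086}
```

View pics/scene0.png

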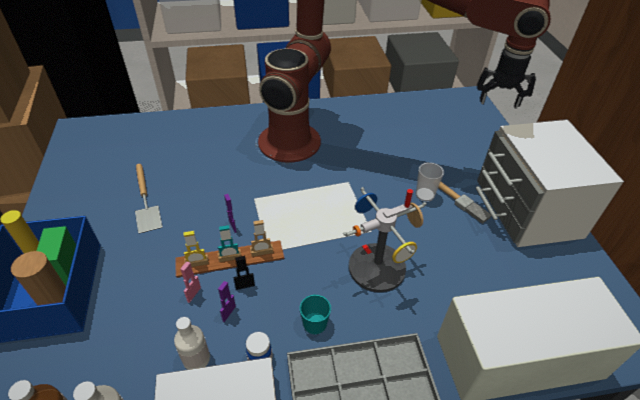

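View pics/top0.png

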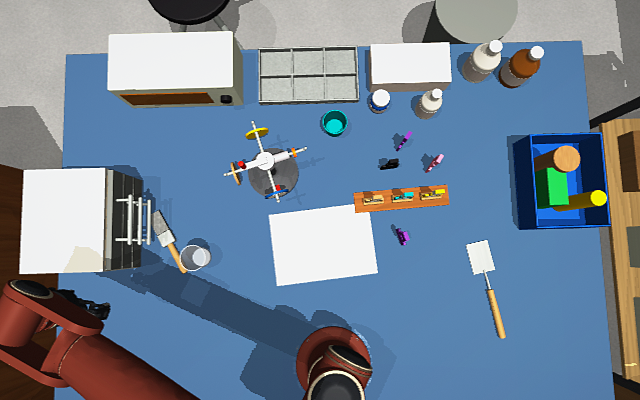

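View pics/wrist0.png

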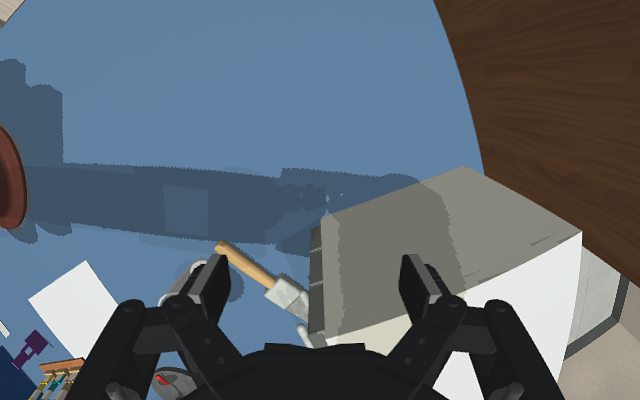

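The holder is at scene (230,258) and top (402,198), with yellow, teal and natural pendants in it. Black, pink and purple look-alikes stand loose around it. The tree is at scene (380,225) and top (264,160). I'll enlarge both areas.

```bash
python3 - <<'E'
import cv2,numpy as np
a=cv2.imread("pics/scene0.png");b=cv2.imread("pics/top0.png")
def crop(i,x0,y0,x1,y1,s): return cv2.resize(i[y0:y1,x0:x1],None,fx=s,fy=s,interpolation=cv2.INTER_CUBIC)
cv2.imwrite("pics/c_scene_tree.png",crop(a,330,170,450,300,4.5))
cv2.imwrite("pics/c_scene_hold.png",crop(a,160,180,300,320,4))
cv2.imwrite("pics/c_top_tree.png",crop(b,210,110,350,210,5.5))
cv2.imwrite("pics/c_top_hold.png",crop(b,340,120,470,250,4.5))
E
```

```text
(no output)
```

View pics/c_scene_tree.png

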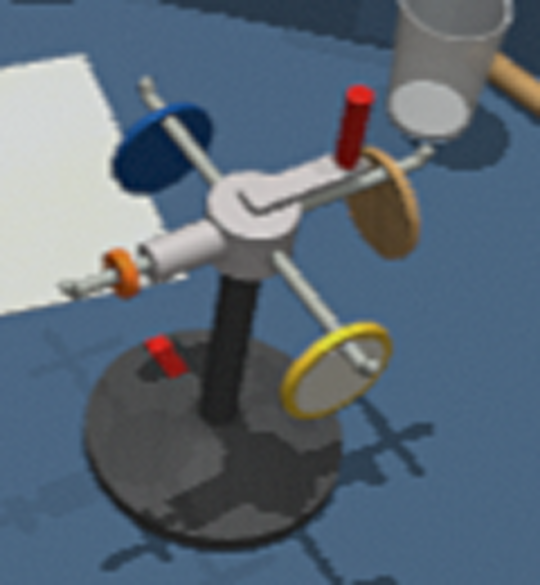

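View pics/c_scene_hold.png

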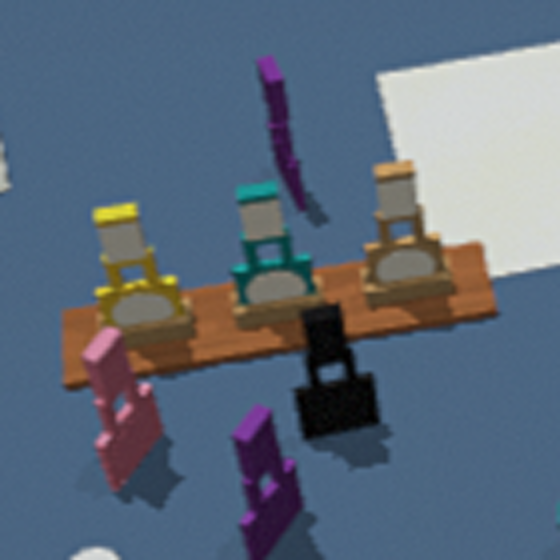

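View pics/c_top_tree.png

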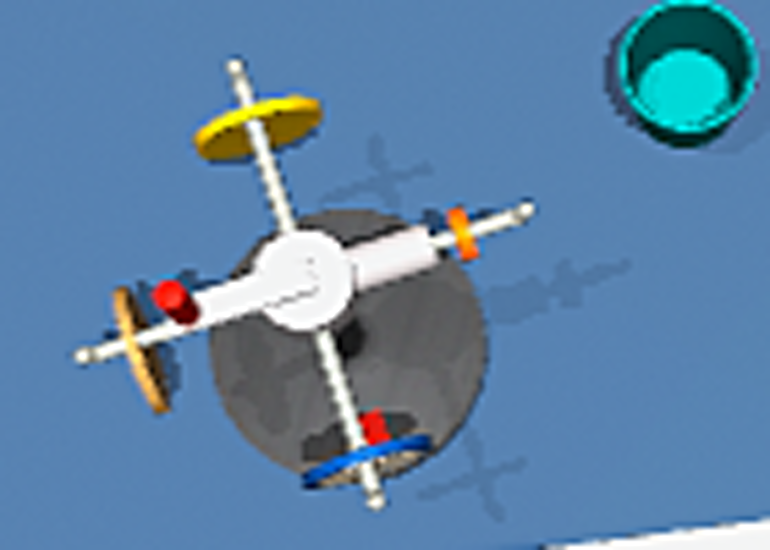

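View pics/c_top_hold.png

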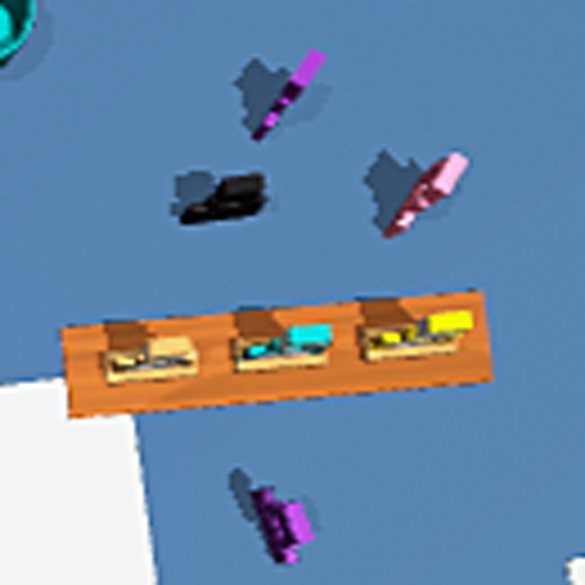

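The enlarged crops settle which pendant is meant. The one in the middle of the holder, at scene (225,233) and top (403,197), has a white tab with a teal top, so it's the target. Yellow is at scene (190,245), natural at (259,235), and the black, pink and purple ones aren't in the holder. The teal thing at top (334,122) is a cup. Next I'll measure.

```bash
cat > h.py <<'E'
import numpy as np,cv2
from bench import ctrl
CAL={n:ctrl.calibration(n) for n in ("scene","top")}
def ray(n,u,v):
    c=CAL[n];K=np.array(c["K"]);T=np.array(c["world_from_camera"])
    d=T[:3,:3]@np.linalg.solve(K,[u,v,1.]);return T[:3,3],d
def plane(n,u,v,z):
    o,d=ray(n,u,v);return o+d*(z-o[2])/d[2]
def tri(p,q):
    o1,d1=ray("scene",*p);o2,d2=ray("top",*q)
    d1=d1/np.linalg.norm(d1);d2=d2/np.linalg.norm(d2)
    s=np.linalg.lstsq(np.c_[d1,-d2],o2-o1,rcond=None)[0]
    a=o1+s[0]*d1;b=o2+s[1]*d2;return (a+b)/2,np.linalg.norm(a-b)
def cloud(n,d):
    c=CAL[n];K=np.array(c["K"]);T=np.array(c["world_from_camera"])
    v,u=np.mgrid[:d.shape[0],:d.shape[1]]
    P=np.stack([(u-K[0,2])/K[0,0]*d,(v-K[1,2])/K[1,1]*d,d],-1)
    return P@T[:3,:3].T+T[:3,3]
def hsv(im): return cv2.cvtColor(im,cv2.COLOR_BGR2HSV)
E
python3 - <<'E'
from h import *
np.set_printoptions(precision=4,suppress=True)
for n in("scene","top"):
    im=cv2.imread(f"pics/{n}0.png");d=np.load(f"pics/{n}0d.npy");P=cloud(n,d);H=hsv(im)
    print(n,"table z",np.median(P[...,2][(P[...,2]<.03)&(P[...,2]>-.03)]))
    def blobs(name,lo,hi,box,minA=6):
        m=cv2.inRange(H,lo,hi);mm=np.zeros_like(m);x0,y0,x1,y1=box;mm[y0:y1,x0:x1]=m[y0:y1,x0:x1]
        k,l,s,c=cv2.connectedComponentsWithStats(mm)
        for i in range(1,k):
            if s[i,4]>=minA:
                Q=P[l==i];Q=Q[d[l==i]>0]
                print(" ",name,s[i].tolist(),c[i],"med",np.median(Q,0),"z",Q[:,2].min(),Q[:,2].max())
    tb=(330,170,450,300) if n=="scene" else (210,110,350,210)
    hb=(160,180,300,320) if n=="scene" else (340,170,470,220)
    blobs("red",(0,190,90),(4,255,255),tb);
    blobs("orange",(8,170,150),(14,255,255),tb)
    blobs("teal",(83,120,60),(97,255,255),hb)
    blobs("yellow",(24,120,80),(32,255,255),hb)
    blobs("white",(0,0,120),(179,60,255),hb,4)
    if n=="top":
        # foot: dark low-sat with z<0.03 near tree
        x0,y0,x1,y1=tb
        m=(P[...,2]>.188)&(P[...,2]<.3);mm=np.zeros(m.shape,bool);mm[y0:y1,x0:x1]=m[y0:y1,x0:x1]
        print("tree z pct",np.percentile(P[mm][:,2],[5,50,80,95,99]))
    m=(P[...,2]>.003)&(P[...,2]<.035)&(H[...,1]<80)&(H[...,2]<110);mm=np.zeros(m.shape,np.uint8);x0,y0,x1,y1=tb;mm[y0:y1,x0:x1]=m[y0:y1,x0:x1]
    Q=P[mm>0];print(" foot n",len(Q),"z",np.percentile(Q[:,2],[5,50,95]),"min",Q.min(0),"max",Q.max(0),"mid",(Q.min(0)+Q.max(0))/2)
E
```

```text
scene table z 4.736073058331236e-05
  red [406, 190, 6, 17, 61] [408.3443 197.4754] med [0.5513 0.2133 0.2473] z 0.21857404036439976 0.2634233798377059
  red [363, 245, 8, 8, 36] [366.4167 248.6111] med [0.51   0.1466 0.0185] z 0.010598071119616415 0.022026467711090625
  orange [354, 226, 5, 2, 6] [355.8333 226.3333] med [0.582  0.0862 0.2025] z 0.20059555224116932 0.20482238584890344
  orange [357, 229, 3, 4, 10] [358.2 230.5] med [0.5914 0.0908 0.1976] z 0.19401613474355495 0.20028736758807542
  teal [219, 225, 11, 6, 47] [223.8511 227.383 ] med [ 0.4732 -0.2152  0.1275] z -0.0012664308456068474 0.13062649648097047
  teal [218, 238, 20, 18, 125] [227.184 245.088] med [ 0.4761 -0.2162  0.0574] z -0.0016492853315853706 0.0889516136866263
  yellow [184, 231, 10, 5, 39] [188.4872 233.0513] med [ 0.4791 -0.3012  0.1282] z 0.12409704265287846 0.13111830824439386
  yellow [199, 249, 5, 4, 11] [201.2727 250.    ] med [ 0.4802 -0.2813  0.058 ] z 0.053368701905167626 0.06204674435511104
  yellow [184, 250, 14, 7, 26] [189.0385 252.    ] med [ 0.4812 -0.3144  0.0573] z 0.04537686245539463 0.0
[... 2271 characters left out ...]
 0.1275] z 0.00740216205235944 0.13566808953193754
  yellow [430, 193, 3, 3, 6] [431.1667 194.1667] med [ 0.4738 -0.2892  0.0787] z 0.06023852759099957 0.09032735797923586
  yellow [424, 194, 5, 3, 10] [426.2 194.6] med [ 0.4755 -0.2819  0.0568] z 0.023374977111590534 0.06250716228601094
  white [403, 197, 6, 2, 7] [405.1429 197.8571] med [ 0.4683 -0.2213  0.0467] z 0.03418360135622622 0.1025028386561655
  white [340, 204, 30, 16, 339] [352.0059 213.1416] med [ 0.4296 -0.0669  0.0013] z -0.007881626571939915 0.00978053420239533
tree z pct [0.1904 0.1996 0.2092 0.2172 0.2621]
 foot n 1056 z [0.0098 0.0154 0.0227] min [0.4873 0.0896 0.0046] max [0.675  0.2357 0.0331] mid [0.5812 0.1627 0.0188]
```

```bash
python3 - <<'E'
from h import *
np.set_printoptions(precision=4,suppress=True)
T={k:plane("top",x/5.5+210-.41,y/5.5+110-.41,.197) for k,(x,y) in dict(free=(528,210),pin=(85,354),far=(236,66),near=(375,500)).items()}
for k in T: print(k,T[k])
A=(sum(T.values()))/4;print("axis",A,[np.linalg.norm((t-A)[:2]) for t in T.values()], [np.degrees(np.arctan2(*(t-A)[1::-1])) for t in T.values()])
S={k:plane("scene",x/4.5+330-.39,y/4.5+170-.39,.197) for k,(x,y) in dict(free=(70,289),pin=(427,152),far=(367,367),near=(147,86)).items()}
for k in S: print("s",k,S[k])
B=(sum(S.values()))/4;print("axis s",B,[np.linalg.norm((t-B)[:2]) for t in S.values()])
for n in("scene","top"):
    im=cv2.imread(f"pics/{n}0.png");d=np.load(f"pics/{n}0d.npy");P=cloud(n,d);H=hsv(im)
    r=cv2.inRange(H,(0,170,60),(6,255,255))>0
    m=r&(P[...,2]>.25)&(P[...,2]<.28)
    v,u=np.nonzero(m);print(n,"pin cloud n",m.sum(),P[m].mean(0),(P[m].min(0)+P[m].max(0))/2)
    mt=r&(P[...,2]>.2585)&(P[...,2]<.28);print("  top only",mt.sum(),P[mt].mean(0))
    r2=r&(P[...,2]>.013)&(P[...,2]<.03)&(abs(P[...,0]-.51)<.04)&(abs(P[...,1]-.147)<.04);print("  bar",r2.sum(),P[r2].mean(0),np.ptp(P[r2],axis=0))
    q=P[r2][:,:2];w,V=np.linalg.eigh(np.cov((q-q.mean(0)).T));print("  bar axes",w,V.T)
    # foot outline
    f=((P[...,2]>.006)&(P[...,2]<.03)&(np.hypot(P[...,0]-A[0],P[...,1]-A[1])<.1))
    Q=P[f][:,:2]
    hull=cv2.convexHull(Q.astype(np.float32));c,rr=cv2.minEnclosingCircle(hull);print("  foot circle",c,rr)
E
```

```text
free [0.5911 0.0567 0.197 ]
pin [0.5283 0.2655 0.197 ]
far [0.6643 0.1934 0.197 ]
near [0.456  0.1309 0.197 ]
axis [0.5599 0.1616 0.197 ] [np.float64(0.10946149702160463), np.float64(0.10855209057904128), np.float64(0.10908730424093688), np.float64(0.1083640061837724)] [np.float64(-73.43469894314201), np.float64(106.9460781793372), np.float64(16.923388170688337), np.float64(-163.5563261033108)]
s free [0.5961 0.0597 0.197 ]
s pin [0.5315 0.2679 0.197 ]
s far [0.6663 0.192  0.197 ]
s near [0.4601 0.1314 0.197 ]
axis s [0.5635 0.1628 0.197 ] [np.float64(0.10812614667833824), np.float64(0.1099247506742223), np.float64(0.10686011581200605), np.float64(0.10803706483971344)]
scene pin cloud n 27 [0.55   0.214  0.2586] [0.5481 0.214  0.2568]
  top only 16 [0.5487 0.2144 0.2617]
  bar 39 [0.5099 0.147  0.0181] [0.0273 0.018  0.0089]
  bar axes [0.     0.0001] [[ 0.2893 -0.9572]
 [-0.9572 -0.2893]]
  foot circle (0.5686056613922119, 0.15581557154655457) 0.08553323894739151
top pin cloud n 143 [0.1503 0.0299 0.2688] [0.28   0.0689 0.2652]
  top only 132 [0.1388 0.0235 0.2698]
  bar 21 [0.5134 0.1482 0.0184] [0.0146 0.0143 0.0096]
  bar axes [0. 0.] [[ 0.49   -0.8717]
 [-0.8717 -0.49  ]]
  foot circle (0.5610573291778564, 0.16046127676963806) 0.09865786880254745
```

Measurements:
- **Axis:** about (0.562, 0.162). The branch-tip radii come out at 108–110 mm, which fits.
- **Free branch:** points at -73°. The red bar (front) lies at about -163.7°, so the tree stands at about 1.57 rad, inside the given range.
- **Pin:** (0.547, 0.2145), top at z 0.262, as expected.

I'll straddle the pin with the jaws and carry it round the arc.

```bash
cat >> h.py <<'E'
A=np.array([.5617,.1622]); PI=np.pi
def rpy(yaw): return [PI,0,(yaw+PI)%(2*PI)-PI]
E
python3 - <<'E'
from h import *
np.set_printoptions(precision=3,suppress=True)
for off in (0,PI):
  for ph in (106,80,60,40,20,8):
    p=np.radians(ph);j=ctrl.ik([A[0]+.055*np.cos(p),A[1]+.055*np.sin(p),.404],rpy(p+off));print(off,ph,None if j is None else np.array(j))
d=np.load("pics/top0d.npy");P=cloud("top",d);print("cabinet",np.percentile(P[160:280,20:130,2],[5,50,95]))
E
```

```text
0 106 [ 0.248 -0.036  1.703  0.     1.474 -0.031]
0 80 [ 0.24   0.02   1.648 -0.     1.474  0.415]
0 60 [ 0.223  0.054  1.613 -0.     1.475  0.747]
0 40 [ 0.199  0.077  1.588 -0.     1.476  1.072]
0 20 [ 0.171  0.087  1.578 -0.     1.477  1.392]
0 8 [ 0.153  0.086  1.579 -0.     1.476  1.584]
3.141592653589793 106 [ 0.248 -0.036  1.703 -0.     1.474  3.111]
3.141592653589793 80 [ 0.24   0.02   1.648  0.     1.474 -2.727]
3.141592653589793 60 [ 0.223  0.054  1.613  0.     1.475 -2.395]
3.141592653589793 40 [ 0.199  0.077  1.588  0.     1.476 -2.07 ]
3.141592653589793 20 [ 0.171  0.087  1.578  0.     1.477 -1.749]
3.141592653589793 8 [ 0.153  0.086  1.579  0.     1.476 -1.558]
cabinet [-0.329  0.219  0.224]
```

```bash
python3 - <<'E'
from h import *
np.set_printoptions(precision=3,suppress=True)
ph=np.radians(106.6);c=[A[0]+.055*np.cos(ph),A[1]+.055*np.sin(ph)]
ctrl.move_gripper(.045,20)
o=ctrl.get_obs();p=o["position"];ctrl.line_to([p[0]+.05,p[1]-.05,.47],vel=.3)
ctrl.move_to([*c,.47],rpy(ph))
im,d=ctrl.capture("wrist");cv2.imwrite("pics/w1.png",im[:,:,::-1])
im,d=ctrl.capture("scene");cv2.imwrite("pics/s1.png",cv2.resize(im[120:320,280:520,::-1],None,fx=3,fy=3))
o=ctrl.get_obs();print(o["time_s"],o["position"],o["tcp_rot"],o["ft_force"],o["width"])
E
```

```text
2.75 [0.546 0.216 0.47 ] [-3.142 -0.     1.862] [ 0.306  0.146 -0.251] 0.04524937596970758
```

View pics/w1.png

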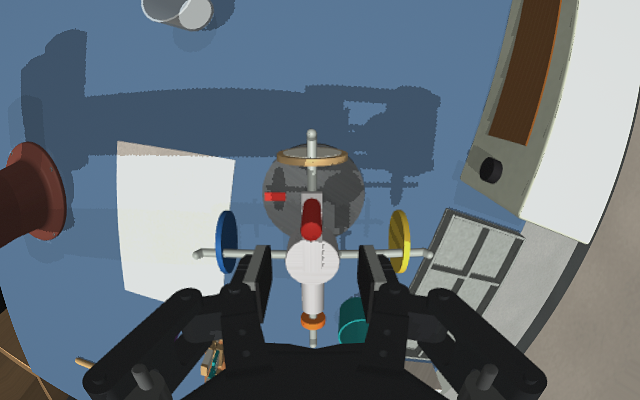

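View pics/s1.png

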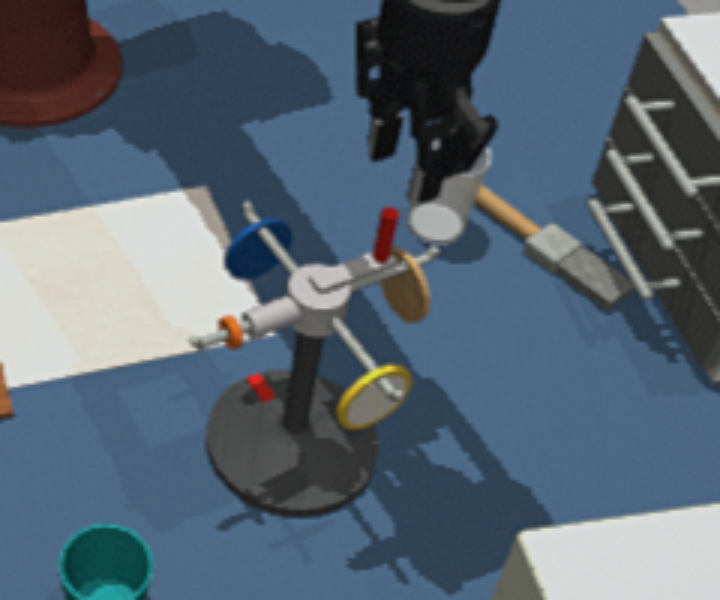

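The wrist view shows the red pin at (311,215–232), centred between the pads at about column 314. The yaw matches the branch line as well. Now I'll descend, close loosely and sweep.

```bash
python3 - <<'E'
from h import *
np.set_printoptions(precision=3,suppress=True)
ph0=106.6
o=ctrl.get_obs();p=o["position"]
ctrl.line_to([p[0],p[1],.402],vel=.1)
ctrl.move_gripper(.026,20)
ctrl.hold(.2)
o=ctrl.get_obs();f0=np.array(o["ft_force"]);print(o["time_s"],o["width"],f0)
def step(ph,vel=.04):
    p=np.radians(ph);ctrl.line_to([A[0]+.055*np.cos(p),A[1]+.055*np.sin(p),.402],frame=rpy(p),vel=vel)
    o=ctrl.get_obs();f=np.array(o["ft_force"])-f0
    t=np.array([-np.sin(p),np.cos(p)]);r=np.array([np.cos(p),np.sin(p)])
    print("%.1f t=%.2f ft=%.2f fr=%.2f fz=%.2f"%(ph,o["time_s"],f[:2]@t,f[:2]@r,f[2]));return f
for ph in np.arange(ph0-3,39,-4):
    f=step(ph)
    if np.hypot(f[0],f[1])>9: print("STOP");break
E
```

```text
4.1083 0.025616369205103146 [-0.526  0.382 -0.105]
103.6 t=4.36 ft=-0.88 fr=-1.62 fz=0.14
99.6 t=4.61 ft=0.18 fr=-1.07 fz=1.56
95.6 t=4.86 ft=1.22 fr=-1.64 fz=0.05
91.6 t=5.11 ft=-0.01 fr=-0.91 fz=-0.29
87.6 t=5.36 ft=1.28 fr=-0.85 fz=0.27
83.6 t=5.61 ft=0.52 fr=-1.30 fz=0.30
79.6 t=5.86 ft=0.89 fr=-0.79 fz=-1.32
75.6 t=6.11 ft=0.20 fr=-1.88 fz=-0.43
71.6 t=6.36 ft=0.83 fr=-0.54 fz=-0.58
67.6 t=6.61 ft=0.54 fr=-0.52 fz=0.14
63.6 t=6.86 ft=-0.09 fr=-0.85 fz=-0.18
59.6 t=7.11 ft=0.06 fr=-1.28 fz=-0.09
55.6 t=7.36 ft=0.82 fr=-0.74 fz=0.13
51.6 t=7.61 ft=0.32 fr=-1.64 fz=-0.21
47.6 t=7.86 ft=0.67 fr=-0.28 fz=0.41
43.6 t=8.11 ft=1.66 fr=-0.01 fz=0.36
39.6 t=8.36 ft=-0.44 fr=-0.94 fz=-0.39
```

```bash
python3 - <<'E'
from h import *
im,d=ctrl.capture("wrist");cv2.imwrite("pics/w2.png",im[:,:,::-1])
im,d=ctrl.capture("scene");cv2.imwrite("pics/s2.png",cv2.resize(im[120:320,280:520,::-1],None,fx=3,fy=3))
o=ctrl.get_obs();print(o["position"],o["width"],o["ft_force"],o["tcp_rot"])
E
```

```text
[0.60412017 0.19730919 0.40202914] 0.02624031559293217 [-0.22065346  0.42885393 -0.86233736] [ 3.14108900e+00 -4.81174332e-04  6.93297657e-01]
```

View pics/w2.png

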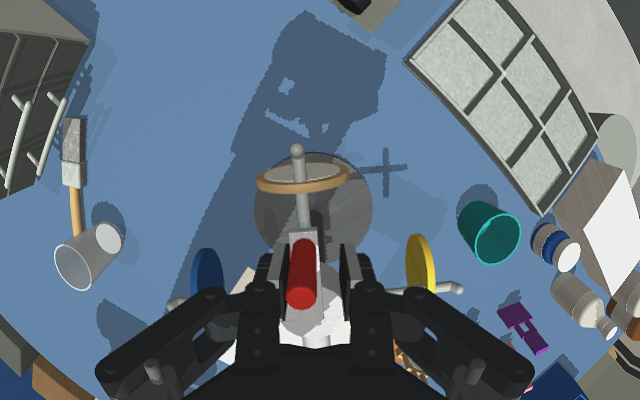

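View pics/s2.png

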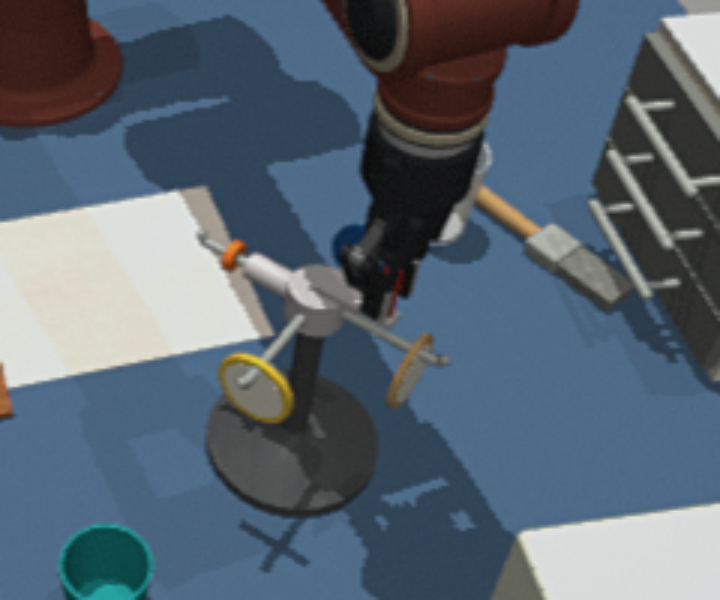

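The tree is turning with the tool: the pin bears on the trailing pad (wrist column 300) and the branch swings to the front. I'll continue in finer steps and watch the force.

```bash
cat > st.py <<'E'
from h import *
f0=np.array([-.526,.382,-.105])
def step(ph,vel=.04,n=3):
    p=np.radians(ph);ctrl.line_to([A[0]+.055*np.cos(p),A[1]+.055*np.sin(p),.402],frame=rpy(p),vel=vel)
    F=[]
    for _ in range(n):
        F.append(np.array(ctrl.get_obs()["ft_force"]));ctrl.hold(.02)
    f=np.mean(F,0)-f0
    t=np.array([-np.sin(p),np.cos(p)]);r=np.array([np.cos(p),np.sin(p)])
    print("%.1f t=%.2f ft=%.2f fr=%.2f fz=%.2f"%(ph,ctrl.get_obs()["time_s"],f[:2]@t,f[:2]@r,f[2]));return f[:2]@t
E
python3 - <<'E'
from st import *
ph=39.6
while ph>2:
    ph-=3 if ph>23 else .6
    if step(ph)>4.5: print("STOP");break
E
```

```text
36.6 t=8.76 ft=1.15 fr=-1.26 fz=-0.00
33.6 t=9.06 ft=0.46 fr=-0.84 fz=0.32
30.6 t=9.36 ft=0.82 fr=-0.88 fz=-0.06
27.6 t=9.66 ft=0.79 fr=-0.25 fz=-0.10
24.6 t=9.96 ft=1.12 fr=-0.87 fz=0.18
21.6 t=10.26 ft=1.08 fr=-1.16 fz=0.11
21.0 t=10.56 ft=2.25 fr=-0.57 fz=0.49
20.4 t=10.86 ft=2.09 fr=-0.69 fz=-0.15
19.8 t=11.16 ft=2.23 fr=-1.60 fz=0.01
19.2 t=11.46 ft=1.67 fr=-1.22 fz=-0.05
18.6 t=11.76 ft=1.61 fr=-0.82 fz=0.04
18.0 t=12.06 ft=2.01 fr=-1.32 fz=0.63
17.4 t=12.36 ft=1.72 fr=-1.44 fz=0.27
16.8 t=12.66 ft=1.89 fr=-1.81 fz=0.55
16.2 t=12.96 ft=2.10 fr=-1.16 fz=0.27
15.6 t=13.26 ft=1.91 fr=-1.00 fz=0.55
15.0 t=13.56 ft=1.72 fr=-1.55 fz=0.01
14.4 t=13.86 ft=1.58 fr=-1.63 fz=-0.40
13.8 t=14.16 ft=1.64 fr=-1.50 fz=0.16
13.2 t=14.46 ft=2.11 fr=-1.24 fz=0.31
12.6 t=14.76 ft=2.21 fr=-2.22 fz=0.21
12.0 t=15.06 ft=1.43 fr=-1.40 fz=-0.11
11.4 t=15.36 ft=1.72 fr=-1.36 fz=0.06
10.8 t=15.66 ft=3.55 fr=-1.42 fz=0.06
10.2 t=15.96 ft=5.00 fr=-2.54 fz=0.32
STOP
```

The force climbs right where the stop is expected: at tool 10.2° the pin is at about 16.4°. One more small step will confirm it's seated.

```bash
python3 - <<'E'
from st import *
step(9.6); step(9.2)
ctrl.hold(.3)
# back off: centre jaws on the pin, then open and rise
p=np.radians(16.4)
ctrl.line_to([A[0]+.055*np.cos(p),A[1]+.055*np.sin(p),.402],frame=rpy(np.radians(12)),vel=.05)
ctrl.move_gripper(.045)
o=ctrl.get_obs();q=o["position"];ctrl.line_to([q[0],q[1],.50],vel=.3)
ctrl.move_to([.40,-.05,.50],rpy(0.0))
for n in("top","scene"):
    im,d=ctrl.capture(n);cv2.imwrite(f"pics/{n}3.png",im[:,:,::-1]);np.save(f"pics/{n}3d.npy",d)
im=cv2.imread("pics/top3.png");cv2.imwrite("pics/c_top3.png",cv2.resize(im[105:215,205:345],None,fx=5.5,fy=5.5,interpolation=cv2.INTER_CUBIC))
im=cv2.imread("pics/scene3.png");cv2.imwrite("pics/c_scene3.png",cv2.resize(im[170:300,320:450],None,fx=4.5,fy=4.5,interpolation=cv2.INTER_CUBIC))
print(ctrl.get_obs()["time_s"])
E
```

```text
9.6 t=16.26 ft=6.99 fr=-2.52 fz=0.34
9.2 t=16.56 ft=7.12 fr=-3.67 fz=0.97
19.2417
```

View pics/c_top3.png

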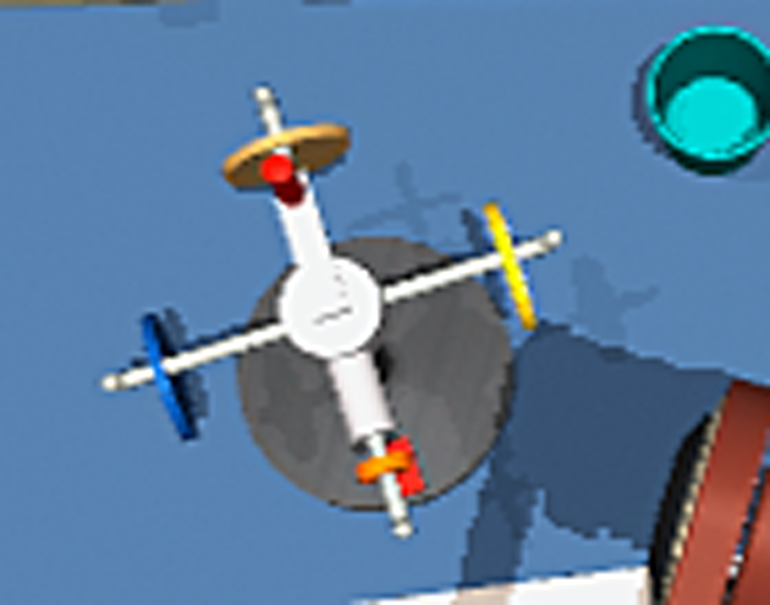

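View pics/c_scene3.png

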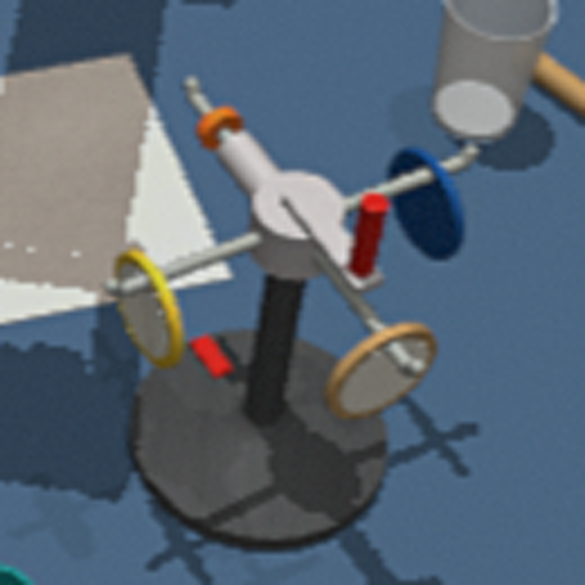

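```bash
python3 - <<'E'
from h import *
np.set_printoptions(precision=4,suppress=True)
for nm,s,off,pts in(("top",5.5,(205,105),dict(free=(405,528),pin=(263,94),right=(553,238),left=(110,382))),("scene",4.5,(320,170),dict(free=(190,84),pin=(415,367),right=(115,287),left=(474,150)))):
    T={k:plane(nm,(x+.5)/s+off[0]-.5,(y+.5)/s+off[1]-.5,.197)[:2] for k,(x,y) in pts.items()}
    C=sum(T.values())/4
    a=lambda k:np.degrees(np.arctan2(*(T[k]-C)[::-1]))
    print(nm,C,T["free"],[a(k) for k in T],[np.linalg.norm(T[k]-C) for k in T])
    d=np.load(f"pics/{nm}3d.npy");P=cloud(nm,d);H=hsv(cv2.imread(f"pics/{nm}3.png"))
    m=(cv2.inRange(H,(7,170,120),(16,255,255))>0)&(P[...,2]>.18)&(P[...,2]<.21)&(np.hypot(P[...,0]-A[0]+.075,P[...,1]-A[1]+.02)<.04)
    print(" collar",m.sum(),P[m].mean(0),np.linalg.norm(P[m].mean(0)[:2]-C))
    # teal tab
    b=np.zeros(m.shape,bool)
    if nm=="scene": b[215:260,205:245]=1
    else: b[185:205,385:420]=1
    m=b&(P[...,2]>.122)&(P[...,2]<.136); Q=P[m]; print(" teal top",len(Q),Q.mean(0),Q.min(0),Q.max(0), cv2.minAreaRect((Q[:,:2]*1000).astype(np.float32)))
    m=b&(P[...,2]>.085)&(P[...,2]<.125);Q=P[m];
    if len(Q)>5: print(" teal tab body",len(Q),Q.mean(0),Q.min(0),Q.max(0))
    # all tabs tops: direction
    M=(P[...,2]>.122)&(P[...,2]<.136)&(P[...,0]>.44)&(P[...,0]<.50)&(P[...,1]<-.1)&(P[...,1]>-.33)
    k,l,st,c=cv2.connectedComponentsWithStats(M.astype(np.uint8))
    for i in range(1,k):
        if st[i,4]>8: print("  tabtop",st[i],P[l==i].mean(0))
    hm=(P[...,2]<.022)&(cv2.inRange(H,(5,100,60),(18,255,255))>0)&(P[...,0]>.4)&(P[...,0]<.55)&(P[...,1]<-.05)&(P[...,1]>-.4)
    print("  holder",hm.sum(),cv2.minAreaRect((P[hm][:,:2]*1000).astype(np.float32)))
E
```

```text
top [0.5597 0.162 ] [0.4557 0.1298] [np.float64(-162.79622955570628), np.float64(16.864728377923953), np.float64(-73.30033350216412), np.float64(106.81022897067045)] [np.float64(0.10883800718550384), np.float64(0.10904520416815396), np.float64(0.10867875441549464), np.float64(0.10932238719016107)]
 collar 21 [0.4845 0.1385 0.1971] 0.07868768039566337
 teal top 38 [ 0.4717 -0.2174  0.1281] [ 0.4658 -0.2295  0.1224] [ 0.4767 -0.2048  0.1345] ((471.7138366699219, -217.21893310546875), (10.424407958984375, 24.809494018554688), 5.664433002471924)
 teal tab body 15 [ 0.4681 -0.2164  0.1122] [ 0.466  -0.2266  0.0921] [ 0.4767 -0.2059  0.1249]
  tabtop [435 189  10   5  39] [ 0.4767 -0.3013  0.128 ]
  tabtop [404 192  10   5  38] [ 0.4717 -0.2174  0.1281]
  holder 655 ((475.07330322265625, -273.17681884765625), (60.1767578125, 165.75439453125), 3.5439093112945557)
scene [0.5625 0.1634] [0.4584 0.1307] [np.float64(-162.56671406500132), np.float64(16.122633091031744), np.float64(-72.65517488890166), np.float64(106.90022472931423)] [np.float64(0.10909931909988706), np.float64(0.10826348700735415), np.float64(0.10839138545040827), np.float64(0.11087238843973402)]
 collar 24 [0.4903 0.1363 0.1991] 0.07707396439746918
 teal top 54 [ 0.4895 -0.2113  0.1269] [ 0.4649 -0.2278  0.1221] [ 0.5738 -0.1768  0.1317] ((522.2537231445312, -203.48236083984375), (113.46590423583984, 24.990093231201172), 14.95352554321289)
 teal tab body 140 [ 0.5003 -0.2077  0.1089] [ 0.4706 -0.2301  0.0851] [ 0.5738 -0.1717  0.125 ]
  tabtop [253 220  11   6  46] [ 0.47   -0.1319  0.1276]
  tabtop [219 225  10   7  46] [ 0.4754 -0.2162  0.1276]
  tabtop [183 231  11   6  54] [ 0.4804 -0.301   0.1274]
  holder 1269 ((474.18994140625, -214.85157775878906), (64.91121673583984, 278.6763610839844), 3.251805067062378)
```

View pics/scene3.png

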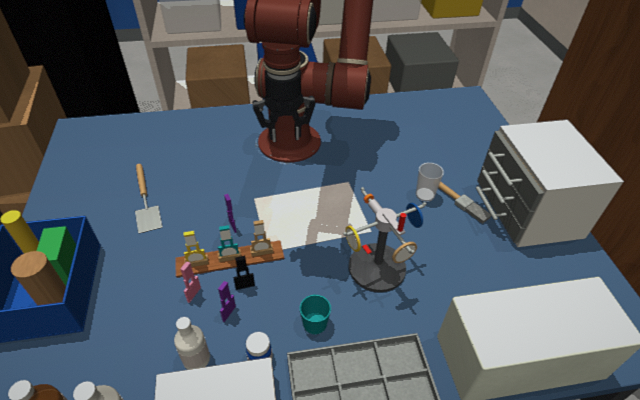

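The tree stands at its stop: branch at -162.7° against a bar direction of about -163.7°, and both cameras agree on the axis to within 3 mm. The teal tab is at (0.4735, -0.217), with its top at z 0.128, which matches 8 + 120 mm, and the holder yaw is 3.5°. I'll go above it and check with the wrist camera.

```bash
cat >> h.py <<'E'
from scipy.spatial.transform import Rotation as Ro
WC=ctrl.calibration("wrist")
def wpose():
    o=ctrl.get_obs();T=np.eye(4);T[:3,:3]=Ro.from_euler("xyz",o["tcp_rot"]).as_matrix();T[:3,3]=o["position"]
    return T@np.array(WC["tool_from_camera"])
def wproj(T,X):
    K=np.array(WC["K"]);c=np.linalg.inv(T)@np.r_[X,1];r=np.hypot(c[0],c[1]);th=np.arctan2(r,c[2])
    return K[0,2]+K[0,0]*th*c[0]/r,K[1,2]+K[1,1]*th*c[1]/r
def wplane(T,u,v,z):
    K=np.array(WC["K"]);x=(u-K[0,2])/K[0,0];y=(v-K[1,2])/K[1,1];th=np.hypot(x,y)
    d=T[:3,:3]@np.array([np.sin(th)*x/th,np.sin(th)*y/th,np.cos(th)]);o=T[:3,3];return o+d*(z-o[2])/d[2]
E
python3 - <<'E'
from h import *
np.set_printoptions(precision=4,suppress=True)
yaw=np.radians(93.5)
ctrl.move_gripper(.05,20)
j=ctrl.ik([.4735,-.217,.36],rpy(yaw));print(j, ctrl.ik([.4735,-.217,.36],rpy(yaw+PI)))
ctrl.move_to([.4735,-.217,.37],rpy(yaw))
T=wpose();im,d=ctrl.capture("wrist");cv2.imwrite("pics/w4.png",im[:,:,::-1]);np.save("pics/T4.npy",T)
for X in([.4735,-.217,.128],[.4785,-.301,.128],[.469,-.131,.128]): print(wproj(T,X))
print(ctrl.get_obs()["time_s"])
E
```

```text
[-0.5727 -0.1675  1.8995  0.      1.4096 -0.6338] [-0.5727 -0.1675  1.8995 -0.      1.4096  2.5078]
(np.float64(312.6330886606869), np.float64(210.89744807189882))
(np.float64(312.783185038863), np.float64(303.2225320132474))
(np.float64(313.5090454835094), np.float64(90.22028488988228))
21.175
```

View pics/w4.png

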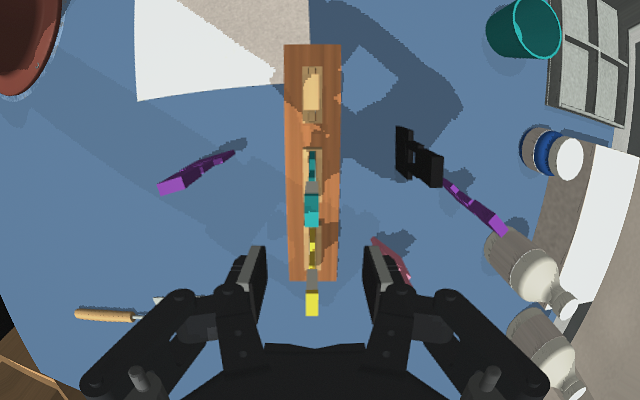

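```bash
python3 - <<'E'
from h import *
im=cv2.imread("pics/w4.png");cv2.imwrite("pics/c_w4.png",cv2.resize(im[140:330,270:360],None,fx=3.1,fy=3.1,interpolation=cv2.INTER_NEAREST))
T=np.load("pics/T4.npy");H=hsv(im)
for v in range(190,232,2): print(v,im[v,312].tolist(),im[v,305].tolist(),im[v,318].tolist())
print(cv2.calibrationMatrixValues if 0 else "")
m=cv2.inRange(H,(83,120,150),(97,255,255));m[:, :300]=0;m[:,330:]=0;m[:185]=0;m[235:]=0
k,l,s,c=cv2.connectedComponentsWithStats(m);print(s.tolist(),c.tolist())
for X in(c[1:]): print(wplane(T,*X,.128))
E
```

```text
190 [112, 121, 121] [110, 119, 119] [93, 117, 133]
192 [105, 113, 109] [105, 112, 106] [91, 114, 126]
194 [72, 72, 16] [72, 71, 19] [74, 88, 78]
196 [125, 127, 36] [126, 126, 36] [121, 142, 121]
198 [130, 132, 37] [131, 132, 37] [126, 149, 127]
200 [130, 132, 37] [131, 131, 37] [126, 149, 128]
202 [131, 132, 38] [131, 132, 36] [121, 141, 121]
204 [130, 132, 37] [131, 132, 36] [113, 129, 110]
206 [129, 131, 36] [120, 121, 34] [114, 129, 110]
208 [128, 130, 37] [118, 119, 32] [112, 127, 110]
210 [117, 118, 33] [119, 119, 32] [112, 127, 110]
212 [172, 175, 51] [115, 115, 31] [145, 159, 114]
214 [183, 185, 53] [188, 190, 53] [154, 166, 115]
216 [181, 183, 52] [186, 188, 53] [152, 164, 114]
218 [181, 184, 52] [185, 187, 55] [145, 154, 104]
220 [181, 184, 53] [185, 187, 52] [141, 146, 81]
222 [180, 183, 53] [185, 187, 52] [141, 145, 71]
224 [180, 183, 51] [184, 185, 49] [140, 144, 70]
226 [180, 181, 58] [181, 185, 83] [144, 157, 119]
228 [49, 101, 110] [128, 183, 217] [86, 123, 146]
230 [32, 93, 109] [126, 186, 221] [84, 122, 148]

[[0, 0, 640, 400, 255806], [305, 211, 13, 16, 194]] [[319.5064071992056, 199.48519190323918], [311.0515463917526, 219.0257731958763]]
[ 0.47270855 -0.22347964  0.128     ]
```

View pics/c_w4.png

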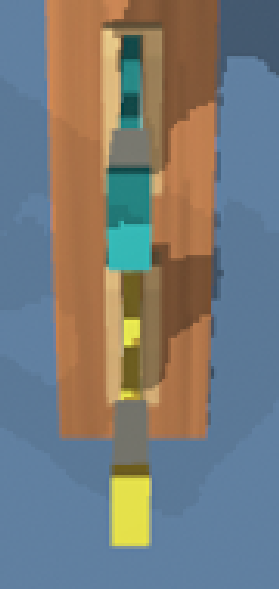

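In the wrist view the teal tab top spans rows 195–227, part of it in shadow, with its centre at about (311.5,211). I predicted (312.6,210.9), so the agreement is about 1 mm. Now the grasp.

```bash
python3 - <<'E'
from h import *
np.set_printoptions(precision=4,suppress=True)
ctrl.line_to([.4730,-.217,.267],vel=.1)
f=ctrl.get_obs()["ft_force"];print(f)
ctrl.move_gripper(.0,40)
ctrl.hold(.1)
o=ctrl.get_obs();print(o["time_s"],o["width"],o["ft_force"],o["position"])
T=wpose();im,d=ctrl.capture("wrist");cv2.imwrite("pics/w5.png",im[:,:,::-1])
ctrl.line_to([.4730,-.217,.42],vel=.12)
T=wpose();im,d=ctrl.capture("wrist");cv2.imwrite("pics/w6.png",im[:,:,::-1]);np.save("pics/T6.npy",T)
im,d=ctrl.capture("scene");cv2.imwrite("pics/s6.png",cv2.resize(im[150:300,150:350,::-1],None,fx=3.5,fy=3.5))
o=ctrl.get_obs();print(o["time_s"],o["width"],o["ft_force"],o["position"])
E
```

```text
[-0.3476 -0.7742  0.1594]
22.8917 0.009441080900083474 [-2.4136 -0.7587  4.723 ] [ 0.473  -0.2171  0.2675]
24.4667 0.009372589533883112 [-0.0746 -0.4993 -1.041 ] [ 0.4729 -0.2169  0.4189]
```

View pics/w6.png

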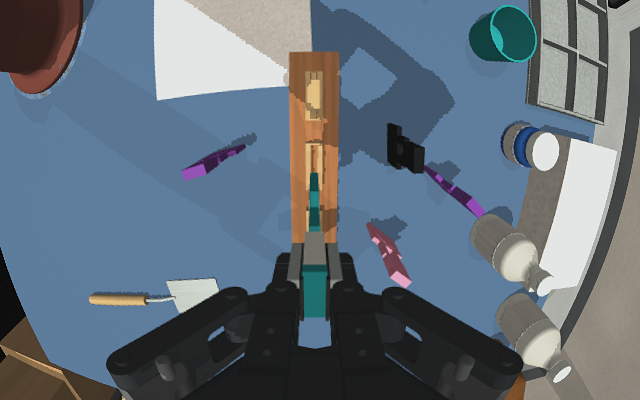

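View pics/s6.png

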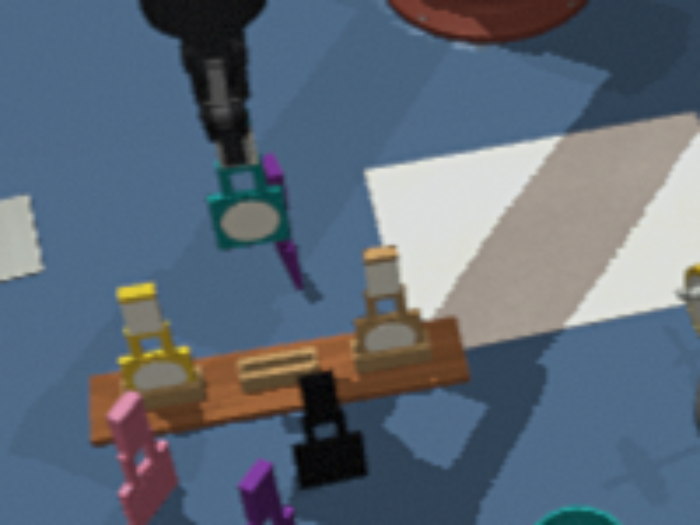

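The pendant is lifted cleanly and hangs straight in the jaws, and its slot in the holder is empty. The neighbours haven't moved. I'll carry it to the pre-insert pose outside the lip and compare rod and pendant within the same pictures.

```bash
cat >> h.py <<'E'
AX=np.array([.561,.1625]);BA=np.radians(-162.7);U=np.array([np.cos(BA),np.sin(BA)])
YAW=np.radians(107.3)
def at(r,z,lat=0): 
    L=np.array([-U[1],U[0]]);q=AX+r*U+lat*L;return [q[0],q[1],z]
E
python3 - <<'E'
from h import *
np.set_printoptions(precision=4,suppress=True)
ctrl.move_to(at(.155,.42),rpy(YAW))
ctrl.line_to(at(.155,.390),vel=.1)
ctrl.hold(.2)
T=wpose();im,d=ctrl.capture("wrist");cv2.imwrite("pics/w7.png",im[:,:,::-1]);np.save("pics/T7.npy",T)
for n in("top","scene"):
    im,d=ctrl.capture(n);cv2.imwrite(f"pics/{n}7.png",im[:,:,::-1]);np.save(f"pics/{n}7d.npy",d)
im=cv2.imread("pics/scene7.png");cv2.imwrite("pics/c_scene7.png",cv2.resize(im[150:290,310:440],None,fx=4.2,fy=4.2,interpolation=cv2.INTER_CUBIC))
o=ctrl.get_obs();print(o["time_s"],o["width"],o["ft_force"],o["position"],o["tcp_rot"],o["joint_pos"])
# pendant from scene depth
d=np.load("pics/scene7d.npy");P=cloud("scene",d);H=hsv(im)
g=np.array(at(.155,0))
m=(cv2.inRange(H,(83,100,40),(97,255,255))>0)&(np.hypot(P[...,0]-g[0],P[...,1]-g[1])<.05)
Q=P[m];L=np.array([-U[1],U[0]]);q=(Q[:,:2]-AX)
print(len(Q),"z",Q[:,2].min(),Q[:,2].max(),"r",np.percentile(q@U,[5,50,95]),"lat",(q@L).min(),(q@L).max())
v,u=np.nonzero(m);print("px rows",v.min(),v.max(),u.min(),u.max())
E
```

```text
26.55 0.009288625981934265 [-0.2948 -0.3104 -0.9223] [0.4131 0.1164 0.3905] [3.1407 0.0002 1.8728] [ 0.101  -0.4396  2.0623  0.      1.5179 -0.201 ]
173 z 0.1308083509036354 0.2629167498111874 r [0.1482 0.1505 0.1542] lat -0.02504226036040517 0.025256440852759236
px rows 161 197 344 360
```

View pics/c_scene7.png

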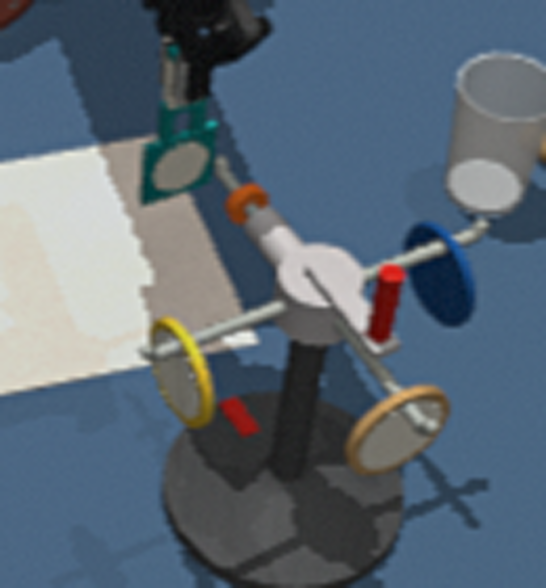

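View pics/w7.png

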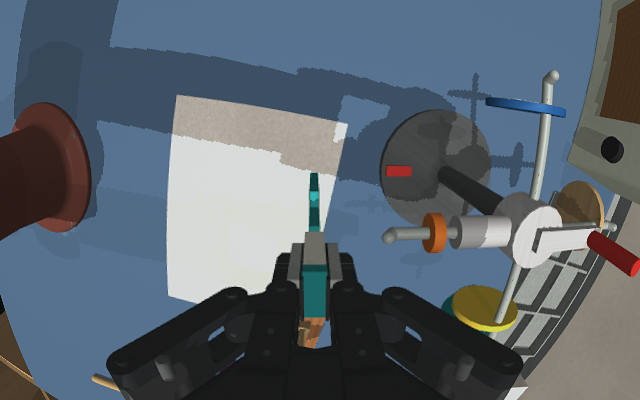

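The pendant is lined up with the branch:
- **Lateral:** -25 to +25 mm about the branch line, so centred.
- **Foot:** z 0.131, as predicted.

I'll insert in steps with a force guard.

```bash
cat > fr.py <<'E'
from h import *
def rd(n=4,dt=.015):
    F=[]
    for _ in range(n): F.append(np.array(ctrl.get_obs()["ft_force"]));ctrl.hold(dt)
    return np.mean(F,0)
L=np.array([-U[1],U[0]])
def show(tag,f,f0):
    f=f-f0;o=ctrl.get_obs();p=np.array(o["position"]);q=p[:2]-AX
    print(tag,"t=%.2f r=%.4f lat=%.4f z=%.4f | out=%.2f lat=%.2f fz=%.2f"%(o["time_s"],q@U,q@L,p[2],f[:2]@U,f[:2]@L,f[2]),flush=True);return f[:2]@U
E
python3 - <<'E'
from fr import *
f0=rd(8);np.save("pics/f0.npy",f0);print(f0)
for r in (.135,.122,.115,.108,.102,.097):
    ctrl.line_to(at(r,.390),vel=.06)
    f=rd(3);fo=show("ins",f,f0)
    if np.linalg.norm(f-f0)>3: print("GUARD");break
E
```

```text
[ 0.09160422 -0.18045124 -0.74594816]
ins t=27.22 r=0.1350 lat=-0.0000 z=0.3899 | out=0.09 lat=-0.05 fz=-0.07
ins t=27.63 r=0.1220 lat=-0.0000 z=0.3899 | out=-0.03 lat=-0.24 fz=-0.15
ins t=27.95 r=0.1150 lat=-0.0000 z=0.3900 | out=-0.28 lat=0.05 fz=-0.63
ins t=28.27 r=0.1079 lat=0.0000 z=0.3900 | out=-0.46 lat=0.07 fz=0.34
ins t=28.57 r=0.1019 lat=0.0000 z=0.3900 | out=0.20 lat=0.07 fz=0.58
ins t=28.87 r=0.0969 lat=-0.0000 z=0.3900 | out=0.56 lat=-0.01 fz=-0.40
```

```bash
python3 - <<'E'
from fr import *
T=wpose();im,d=ctrl.capture("wrist");cv2.imwrite("pics/w8.png",cv2.resize(im[120:340,200:520,::-1],None,fx=2.5,fy=2.5))
im,d=ctrl.capture("scene");cv2.imwrite("pics/s8.png",cv2.resize(im[150:290,310:440,::-1],None,fx=4.2,fy=4.2))
E
```

```text
(no output)
```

View pics/w8.png

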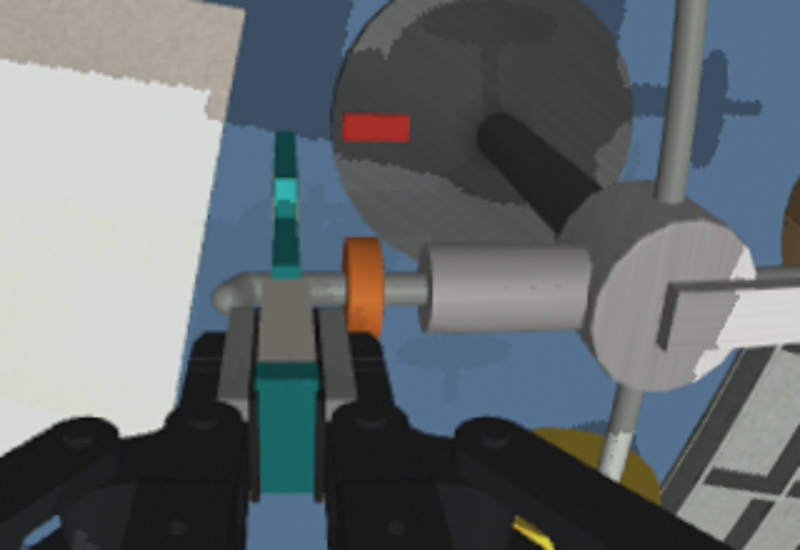

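View pics/s8.png

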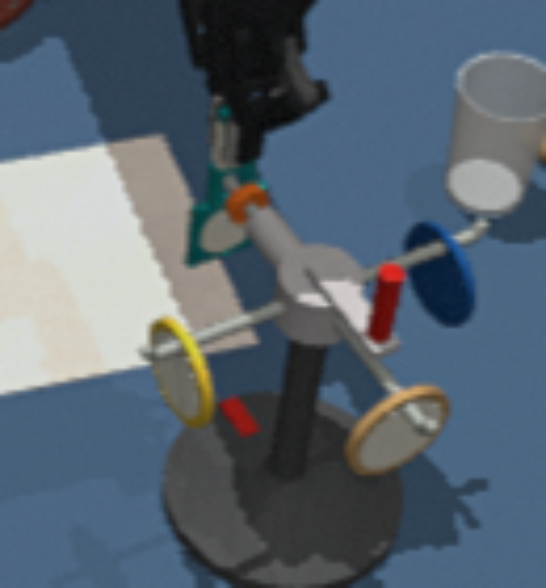

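The rod runs through the slot, with the lip outside (crop (228,295)) and the collar inside. Now I'll lower it a little and push in small force-checked steps.

```bash
python3 - <<'E'
from fr import *
f0=np.load("pics/f0.npy")
ctrl.line_to(at(.097,.383),vel=.05); f0=rd(8); show("low",f0,np.load("pics/f0.npy"));np.save("pics/f1.npy",f0)
r=.090
ctrl.line_to(at(r,.383),vel=.05)
while r>.070:
    r-=.0007 if r>.0765 else .0003
    ctrl.line_to(at(r,.383),vel=.02)
    fo=show("push",rd(4,.012),f0)
    if fo>5.3: print("STOP");break
E
```

```text
low t=29.39 r=0.0970 lat=0.0000 z=0.3830 | out=-0.00 lat=-0.21 fz=-0.02
push t=29.97 r=0.0893 lat=-0.0000 z=0.3830 | out=0.19 lat=0.50 fz=-0.49
push t=30.25 r=0.0886 lat=-0.0000 z=0.3830 | out=0.48 lat=0.21 fz=0.11
push t=30.53 r=0.0879 lat=0.0000 z=0.3830 | out=-0.04 lat=0.30 fz=-0.12
push t=30.82 r=0.0872 lat=0.0000 z=0.3830 | out=0.20 lat=-0.44 fz=0.01
push t=31.10 r=0.0865 lat=-0.0000 z=0.3830 | out=-0.35 lat=-0.26 fz=0.37
push t=31.38 r=0.0858 lat=-0.0000 z=0.3830 | out=0.42 lat=-0.07 fz=0.30
push t=31.67 r=0.0853 lat=0.0000 z=0.3829 | out=3.54 lat=0.06 fz=2.06
push t=31.95 r=0.0844 lat=0.0000 z=0.3829 | out=3.36 lat=0.09 fz=1.83
push t=32.23 r=0.0837 lat=0.0000 z=0.3829 | out=3.65 lat=-0.35 fz=1.62
push t=32.52 r=0.0830 lat=-0.0000 z=0.3830 | out=3.41 lat=1.02 fz=1.14
push t=32.80 r=0.0823 lat=0.0000 z=0.3829 | out=3.10 lat=0.51 fz=1.12
push t=33.08 r=0.0816 lat=0.0000 z=0.3829 | out=3.50 lat=0.05 fz=0.71
push t=33.37 r=0.0809 lat=0.0000 z=0.3830 | out=3.08 lat=0.24 fz=0.51
push t=33.65 r=0.0802 lat=-0.0000 z=0.3830 | out=3.65 lat=0.50 fz=0.85
push t=33.93 r=0.0795 lat=0.0000 z
[... 256 characters left out ...]
.07 r=0.0767 lat=0.0000 z=0.3830 | out=2.71 lat=1.46 fz=0.02
push t=35.35 r=0.0760 lat=0.0000 z=0.3830 | out=3.41 lat=0.86 fz=0.45
push t=35.63 r=0.0757 lat=0.0000 z=0.3830 | out=3.16 lat=1.08 fz=-0.08
push t=35.92 r=0.0754 lat=0.0000 z=0.3830 | out=3.71 lat=0.83 fz=-0.04
push t=36.20 r=0.0751 lat=0.0000 z=0.3830 | out=3.33 lat=1.80 fz=-0.08
push t=36.48 r=0.0748 lat=0.0000 z=0.3830 | out=3.27 lat=1.60 fz=-0.47
push t=36.77 r=0.0745 lat=0.0000 z=0.3830 | out=3.26 lat=1.43 fz=-0.09
push t=37.05 r=0.0742 lat=0.0000 z=0.3830 | out=3.85 lat=2.04 fz=0.18
push t=37.33 r=0.0740 lat=0.0000 z=0.3830 | out=4.30 lat=2.30 fz=0.84
push t=37.62 r=0.0739 lat=0.0000 z=0.3830 | out=6.06 lat=1.36 fz=1.34
STOP
```

The collar reached the shoulder: the force climbs from 3.3 N to 6.1 N at r 0.0739, against 0.073 expected. I'll add a touch and hold.

```bash
python3 - <<'E'
from fr import *
f0=np.load("pics/f1.npy")
fo=show("now",rd(6),f0)
if fo<6.3:
    ctrl.line_to(at(.07345-.00012,.383),vel=.02)
for _ in range(4): fo=show("hold",rd(10,.02),f0)
im,d=ctrl.capture("wrist");cv2.imwrite("pics/w9.png",cv2.resize(im[120:340,200:520,::-1],None,fx=2.5,fy=2.5))
E
```

```text
now t=37.72 r=0.0739 lat=0.0000 z=0.3830 | out=5.84 lat=2.15 fz=1.18
hold t=38.13 r=0.0737 lat=0.0000 z=0.3830 | out=7.00 lat=2.01 fz=1.64
hold t=38.30 r=0.0737 lat=0.0000 z=0.3829 | out=7.11 lat=1.94 fz=1.33
hold t=38.47 r=0.0737 lat=0.0000 z=0.3829 | out=6.93 lat=1.98 fz=1.90
hold t=38.63 r=0.0737 lat=0.0000 z=0.3830 | out=7.05 lat=2.30 fz=1.78
```

View pics/w9.png

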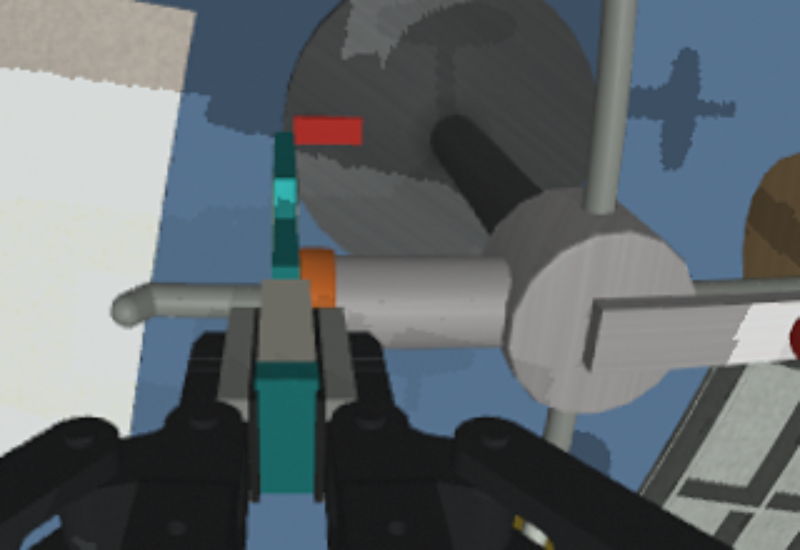

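Held for over 0.6 s at about 7 N, and the collar is flush on the shoulder sleeve. Before letting go I'll check the tree angle.

```bash
python3 - <<'E'
from h import *
for n in("top","scene"):
    im,d=ctrl.capture(n);cv2.imwrite(f"pics/{n}9.png",im[:,:,::-1]);np.save(f"pics/{n}9d.npy",d)
im=cv2.imread("pics/top9.png");a=cv2.resize(im[105:215,205:345],None,fx=5,fy=5,interpolation=cv2.INTER_CUBIC);cv2.imwrite("pics/c_top9.png",a)
im=cv2.imread("pics/scene9.png");cv2.imwrite("pics/c_scene9.png",cv2.resize(im[170:300,320:450],None,fx=4.5,fy=4.5,interpolation=cv2.INTER_CUBIC))
E
```

```text
(no output)
```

View pics/c_scene9.png

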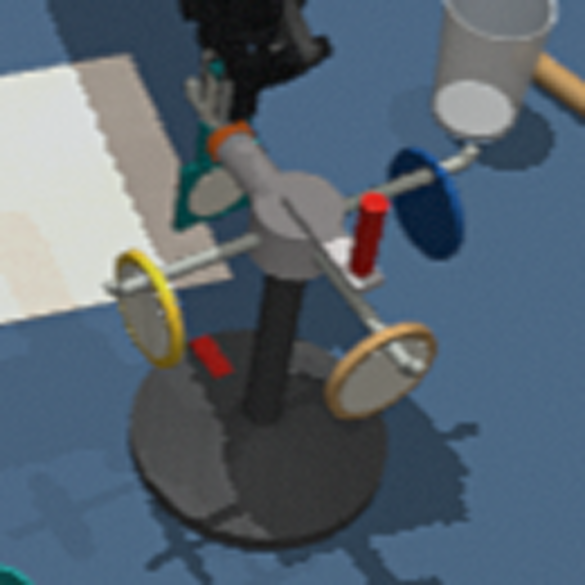

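View pics/c_top9.png

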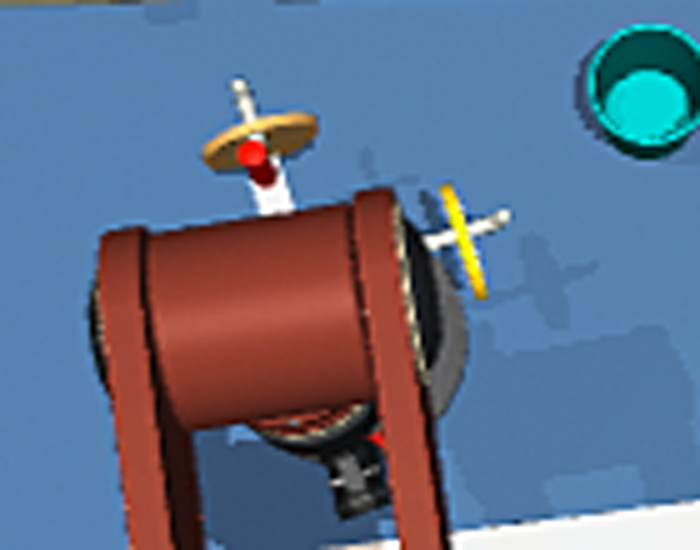

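The tree hasn't moved: the branch tips are at the same pixels as before, to within 0.3 px. Next I'll relieve the push, lower the slot edge onto the rod, release and withdraw upward.

```bash
python3 - <<'E'
from fr import *
f0=np.load("pics/f1.npy")
r=.0733
for r in(.0740,.0747,.0755):
    ctrl.line_to(at(r,.383),vel=.03); show("relief",rd(3),f0)
z=.383
while z>.379:
    z-=.0005;ctrl.line_to(at(.0755,z),vel=.02);f=rd(3);show("low",f,f0)
    if f[2]-f0[2]>1.5:break
ctrl.move_gripper(.03,20)
ctrl.hold(.3);show("rel",rd(4),f0)
im,d=ctrl.capture("wrist");cv2.imwrite("pics/w10.png",cv2.resize(im[120:340,200:520,::-1],None,fx=2.5,fy=2.5))
E
```

```text
relief t=39.08 r=0.0741 lat=-0.0000 z=0.3830 | out=5.08 lat=2.40 fz=1.05
relief t=39.38 r=0.0745 lat=-0.0001 z=0.3832 | out=2.03 lat=0.50 fz=-0.72
relief t=39.68 r=0.0753 lat=-0.0001 z=0.3834 | out=0.23 lat=0.04 fz=-0.62
low t=39.98 r=0.0754 lat=-0.0000 z=0.3825 | out=-0.18 lat=-0.51 fz=-0.21
low t=40.28 r=0.0754 lat=0.0000 z=0.3823 | out=0.56 lat=0.03 fz=1.84
rel t=40.98 r=0.0755 lat=-0.0000 z=0.3820 | out=-0.11 lat=-0.18 fz=1.02
```

View pics/w10.png

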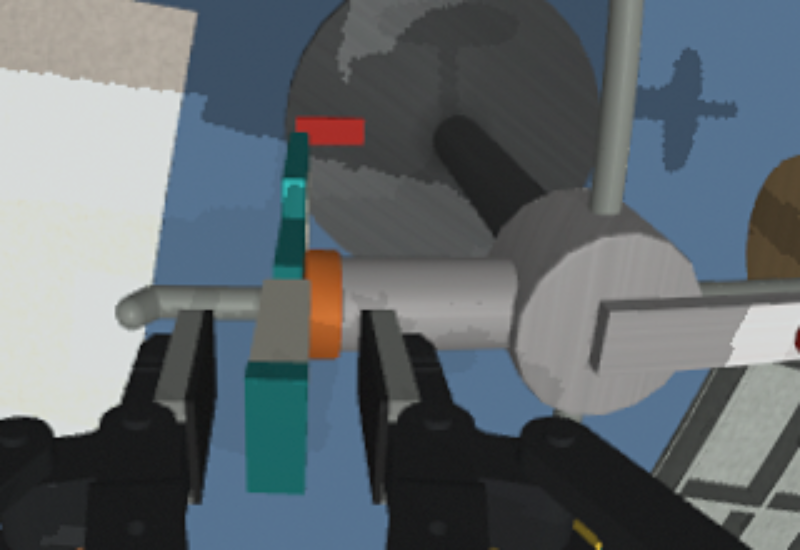

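Released: the pendant hangs on the rod against the collar, and both pads are clear of it. Now straight up, then away to check.

```bash
python3 - <<'E'
from fr import *
ctrl.line_to(at(.0755,.48),vel=.12)
ctrl.move_to([.30,.0,.52],rpy(YAW))
ctrl.hold(.5)
for n in("top","scene"):
    im,d=ctrl.capture(n);cv2.imwrite(f"pics/{n}11.png",im[:,:,::-1]);np.save(f"pics/{n}11d.npy",d)
im=cv2.imread("pics/top11.png");cv2.imwrite("pics/c_top11.png",cv2.resize(im[105:215,205:345],None,fx=5.5,fy=5.5,interpolation=cv2.INTER_CUBIC))
im=cv2.imread("pics/scene11.png");cv2.imwrite("pics/c_scene11.png",cv2.resize(im[150:300,320:450],None,fx=4,fy=4,interpolation=cv2.INTER_CUBIC))
d=np.load("pics/scene11d.npy");P=cloud("scene",d);H=hsv(im);C=np.array([.5625,.1634]);L=np.array([-U[1],U[0]])
m=(cv2.inRange(H,(80,80,40),(97,255,255))>0)&(np.hypot(P[...,0]-.49,P[...,1]-.14)<.06)&(P[...,2]>.1)
q=P[m][:,:2]-C;print("teal r",np.percentile(q@U,[2,50,98]),"lat",(q@L).min(),(q@L).max(),"z",P[m][:,2].min(),P[m][:,2].max())
t=m&(P[...,2]>.225);b=m&(P[...,2]<.18);print("r top",np.median((P[t][:,:2]-C)@U),np.median(P[t][:,2]),"r low",np.median((P[b][:,:2]-C)@U),np.median(P[b][:,2]))
print(ctrl.get_obs()["time_s"],ctrl.get_obs()["ft_force"])
E
```

```text
teal r [0.06731488 0.07124868 0.0813384 ] lat -0.020714752553560842 0.025922675274621335 z 0.12360929289343303 0.2450283308619301
r top 0.0753012655344398 0.2424654352994402 r low 0.07033295558491735 0.15504938976960714
43.5417 [ 0.28254277 -0.73848396 -0.14262081]
```

View pics/c_scene11.png

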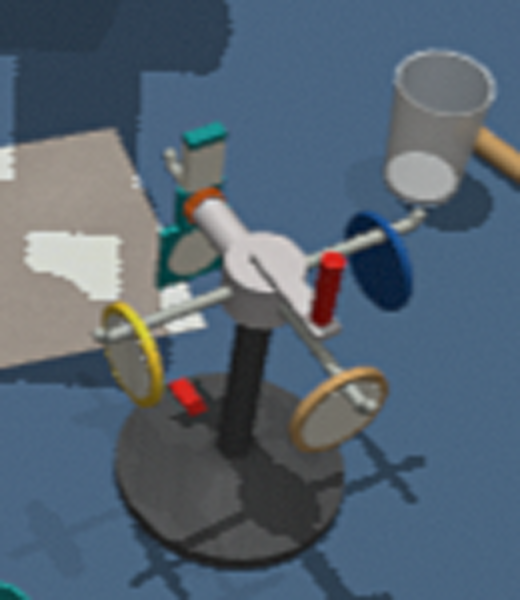

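View pics/c_top11.png

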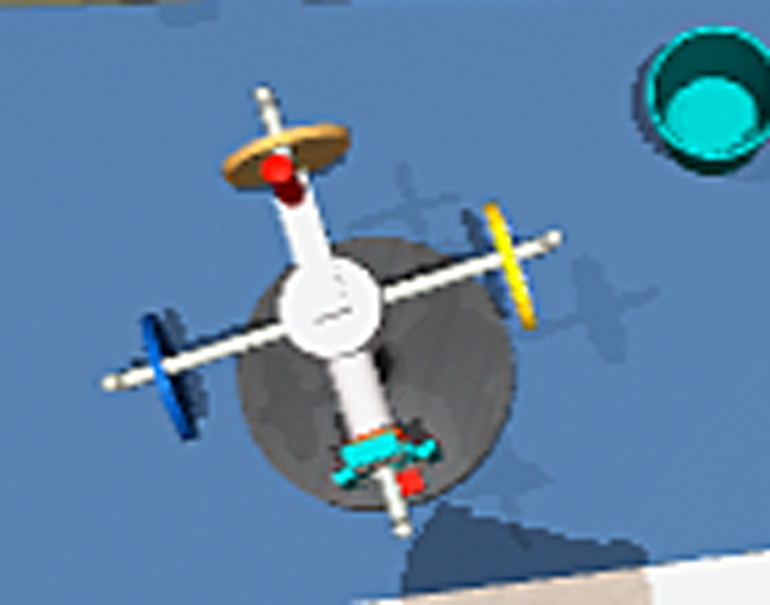

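The pendant hangs on the branch behind the lip, touching the collar at home. Its top is at z 0.242, as expected, and it tilts less than 0.1 rad. The tree tips are at the same pixels as before, so I'm handing in.

```bash
python3 - <<'E'
from bench import ctrl
print(ctrl.finish_job())
E
```

```text
the job is handed in; nothing more can be done
None
```

The job is done and handed in, at about 43.5 s of the 72 s allowed. The hand-in reports no verdict, so the results below are my own measurements.

- **Tree:** I turned it about 90° by the red pin with a loose straddle, until the force rose to about 7–8 N at the stop. The branch measured -162.7° against about -163.7° for the red bar, from pixel measurements. The tree had not moved in the pictures taken during the press or after release.
- **Pendant and collar:** I took the teal pendant by its tab and threaded its slot over the lip. I pushed the collar in against about 3.4 N of friction to the shoulder, at 73.7 mm from the axis (73 mm expected). I then held 7.0 N there for over 0.6 s. That is the force at the wrist. The collar force itself can't be read; by the leverage you gave, it should have been about 8–10 N.
- **Last checks:** The pendant hangs released behind the lip, bearing on the collar. Its top is at z 0.242 m as expected, its tilt is below 0.1 rad, and the gripper is well clear. I saw nothing else disturbed: the other two pendants were still in place after the lift-out. I did not measure the cups.
- **Disagreements:** The two fixed cameras differ by about 3–4 mm in x, so I averaged them. The wrist view then agreed with that average to about 1 mm at the tab. A side force of about 2 N showed at the end of the push; its sign was towards the stop.

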